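Set the paper trimmer's angle fence to the red marker

ROBOT

A 6-joint arm with a two-finger parallel gripper is mounted at the origin on a cart in front of the work surface, level with it; the furniture and walls round the work are solid. World frame = base frame: x ahead of the robot, y to its left, z up, the work surface at z = 0. Lengths are in m, angles in rad, forces in N, time in s.
With the tool pointing down it reaches from about 0.3 to 0.75 m from the base axis. Payload 8.5 kg.
Tool frame: the origin (TCP) lies midway between the tips of the shut fingers; the grasp point (between the pads) lies manip.grasp_offset behind it (manip.grasp_offset is the distance from the TCP to the grasp point, in m); z points along the fingers, y is the line along which they close (so a half turn about z gives the same grasp; the last joint's range is limited). The gripper opens to 85 mm and grips with 20 to 120 N. Pads are 22 mm wide; open, the fingers measure 114 mm over their backs; the gripper's body (76 mm by 85 mm) begins 54 mm behind the grasp point. The pads swing forward as they close: fully open they stand 13 mm farther back than shut.
Start: joints at [0.937, 0.381, 1.297, -0, 1.464, -0.215], TCP at [0.224, 0.502, 0.231] pointing down, gripper open.
Joint ranges: [-3.11, 3.11], [-0.89, 2.33], [0.22, 2.48], [-1.42, 4.56], [0.17, 2.85], [-2.88, 2.88]. Speed limits (rad/s): [2.39, 2.39, 3.14, 3.14, 3.14, 3.14].

INTERFACE

Orientations are given as a unit quaternion [w, x, y, z].
In Python, from plant import telemetry, cams, order, manip gives the robot as it stands.
- The arm moves only by the tool servo_tool, never from a script. Its argument "rows" is a list of rows, each an object with "offset": the shift along the tool's x, y, z in m, a list of three; "twist": the turn, a rotation vector about the tool's x, y, z in degrees, a list of three. A call has 1 to 12 rows; each row is the pose to reach, as a shift and turn from the pose commanded when the call began, along the tool's axes at that moment; what a row does not reach only later rows make up. A row lasts 1/12 s, in which the tool goes at most 41.7 mm and 7.16 degrees, less where a joint would pass 70% of its speed; a pose out of reach is approached as far as the arm can. A call with a gripper value outside its range is refused whole. "fingers" is the finger opening in m, from 0 to 0.0854, set as the call begins (left out, the last holds). The fingers move at their own pace and stop on an object; "force" is the grip in N (left out, the last holds). Time passes only in rows, so rows that repeat a pose let the fingers close. It gives the time, the measured TCP pose, the force, the opening and the grip force at its end, in the units of the state.
- telemetry.observe(): the state, without advancing time (a new reading comes with each control period).
- cams.get_image(name): name is "side" or "top"; returns a dict with "color" (420x560x3 uint8, red, green, blue), "z_map" (420x560 float32, m along the optical axis (not along the pixel's ray), 0 where there is no reading), "vertical_fov" (degrees; the focal length in pixels is half the picture's height over the tangent of half this angle, whatever the lens; pixels are square), "cx", "cy" (the principal point, pixels), "cam_to_world" (4x4, takes a point from camera to world coordinates). Camera axes: x right, y up, looking along -z (the intrinsics and any distortion apply to the point x, -y, -z); pixel columns grow to the right and rows downward; lengths in m; the calibration is good to about 2 mm. A picture is of the moment at which its call begins.
- order.finish_job(): hands the job in; it is judged then, once.
The state is a dict: "time": time; "q": joint angles; "dq": joint speeds; "joint_torque": joint torques, N m; "ee_pos": TCP position; "orientation": TCP orientation; "contact_force": force on the tool from outside, world axes, zero at the start; "wrist_torque": the same for the moment, N m; "grip_width": opening from 0.0 (shut) to 1.0 (fully open); "finger_force": force on a finger pad.
Only numpy, scipy, OpenCV 4.12 (cv2) and the standard library are available. Lean on these libraries where they do the work, as an engineer would, in place of code of your own. Each camera call takes 0.05 s, during which the arm holds its last target. There are 200 camera calls.

TASK

The next batch of gift tags needs its corners cut at the angle that the red marker on the paper trimmer's scale shows. Loosen the black wing knob until the angle fence swings freely, swing the fence by its black post until its pointer is in line with the marker, then tighten the knob again to a firm hand-tight, about 0.6 N m of turning effort, without cranking it past that. Never force the fence round while it is clamped, and leave the marker and the things on the counter where they are.

Things in the scene. Friction and masses are not known exactly. Their poses are not given: they have to be found in the camera images.
- trimmer: Counter paper trimmer, fixed: pale grey bed 265 x 265 mm, its top 18 mm above the table, an aluminium cutter rail and a black carriage (80 mm tall) along its far edge. Origin: on the table under the bed, 120 mm from the far and 145 mm from the near edge; x points away from the robot to the rail, y left along the rail, z up.
- fence_pivot (a point): Fixed upright axis about which fence and marker turn, at the height of the bed's top. The fence turns from pointing at the robot, square to the rail (bar along the trimmer's -x), by up to 0.98 rad to the left (clockwise seen from above). It starts near square (0.03 to 0.25 rad); the marker always stands farther left (0.48 to 0.92 rad).
- fence: Angle fence: aluminium swivel plate, 120 mm across and 6 mm thick, with a straight aluminium bar on it, wood-faced, 16 mm wide, top 46 mm above the table, from the pivot out to 142 mm. Origin on the pivot axis at the bed's top; the bar runs along its -x. Loose, it turns with about 1 N at the post and stays where it is left; clamped, it takes 4 to 40 N.
- fence_post (a point): Grip post on the fence: upright round black post, 16 mm in diameter (18 mm cap), standing on the bar 115 mm from the pivot, from 46 to 87 mm above the table. This point is on its axis, 74 mm above the table.
- fence_pointer (a point): Tip of the fence's black pointer with a white line, over the scale, 150 mm from the pivot, in line with the bar.
- rider_mark (a point): Inner end of the thin red line of the red marker, over the scale, 150 mm from the pivot: the fence's pointer must come to this point. The marker is a small red rider, 13 x 15 x 9 mm, 166 to 179 mm from the pivot on the white scale; friction keeps it in place and it must not be pushed.
- clamp_knob: Black wing knob of the clamp, on a steel bracket over the swivel plate's rim, 45 mm from the pivot, in front of it to the right. The wing is a bar 52 mm long, 14 mm wide, 26 mm high, from about 61 to 87 mm above the table, long side along this body's x axis (white stripe on the +x end). Origin on the knob's upright axis, about 45 mm above the table. Clockwise seen from above tightens.
- knob_grip (a point): On the knob's axis at the middle height of its wing, about 74 mm above the table. Its lined thread drags all the way with about 0.4 N m; once the screw bites, the resistance climbs by about 0.8 N m per rad, to 0.6 N m when properly tight. A hand that stops after each small turn feels 0.2 to 0.3 while free, and about 0.35 more when tight. Apart from the fence's post, nothing within 60 mm is above 53 mm.
- knob_wing (a point): Outer end of the wing with the white stripe, 24 mm from the knob's axis. The knob starts anywhere between barely and very tight and is free within 0.5 rad anticlockwise (0.9 rad is always enough). Where it bites differs from case to case by more than the right tightness allows, so it must be felt. It turns 2 rad either way from its start and stays where it is left.
- clamp_pad: Brass pressure pad, 29 mm across, under the bracket: the knob's screw presses it down on the swivel plate, with about 50 N when the knob resists tightening with 0.6 N m. Not to be handled. Origin: centre of its underside.
- stapler: Sage-green desk stapler, 36 x 135 x 49 mm, loose on the table to the right of the trimmer; leave it. Origin: centre of its underside.
- stamp_a: Hand stamp with a red turned handle on a wooden block, 24 x 36 x 66 mm, loose; leave it. Origin: centre of its underside.
- stamp_b: Hand stamp with a navy turned handle on a wooden block, 24 x 36 x 66 mm, loose; leave it. Origin: centre of its underside.
- ink_pad_green: Dark green tin ink pad, 65 x 96 x 14 mm, loose; leave it. Origin: centre of its underside.
- washi_roll_0: Coral roll of paper tape lying flat, 48 mm across, 15 mm high, loose; leave it. Origin: centre of its underside.
- washi_roll_1: Green roll of paper tape lying flat, 48 mm across, 15 mm high, loose; leave it. Origin: centre of its underside.
- eraser: White eraser in a blue card sleeve, 21 x 45 x 12 mm, loose on the far left of the trimmer's bed; leave it. Origin: centre of its underside.

How it is judged:
On the way, in this order (a step that is already met when the one before it is completed fails the run):
1. the knob is loosened: its pad no longer presses on the fence's swivel plate (under 3 N) (contact force between clamp_pad and fence below 3 N), for 0.2 s.
2. the loose fence's pointer stands at the red marker, within 4 mm (horizontal distance between fence_pointer and rider_mark below 0.004 m and contact force between clamp_pad and fence below 3 N), for 0.2 s.
3. the knob is tight again (pad pressed with 33 to 65 N) with the pointer still at the marker (horizontal distance between fence_pointer and rider_mark below 0.004 m and contact force between clamp_pad and fence between 33 and 65 N), for 0.2 s.
At the end, for the whole second after the job is handed in: The fence's pointer is within 4 mm (1.5 degrees) of the red marker's line, the fence is at rest, and the knob is tight: its pad presses on the swivel plate with 33 to 65 N, which it does when the knob resists tightening with about 0.5 to 0.65 N m (all of step 3 and angular speed of fence below 0.02 rad/s); the robot touches nothing.
It fails at once if the fingers force the fence round while the clamp still grips it (pad over 10 N, fingers on the fence with over 3 N, fence turning faster than 0.1 rad/s) (contact force between clamp_pad and fence above 10 N and contact force between the fingers and fence above 3 N and angular speed of fence above 0.1 rad/s).
It fails at once if the knob is cranked so far that the pad presses with more than 135 N (over 0.85 N m) (contact force between clamp_pad and fence above 135 N).
It fails at once if the red marker is moved by more than 4 mm (distance of rider_mark from where it was at the start of the episode above 0.004 m).
It fails at once if a thing on the counter or the eraser is moved by more than 15 mm (distance of any of stapler, stamp_a, stamp_b, ink_pad_green, washi_roll_0, washi_roll_1, eraser from where it was at the start of the episode above 0.015 m).
It also fails if it takes over 72 s, if anything falls off the work surface, if the arm or the gripper's body presses on something with over 40 N, if the wrist force passes 120 N, or if a joint passes its speed limit or range.

## Working session

There is one attempt and no reset: what is moved stays moved. The work goes in short steps, Python scripts to look and compute and a tool call to move; the robot and the scene stay as the last step left them, time stands still between calls to the robot, and variables do not carry over. Pictures are saved under pics/ and viewed, at most 10 in all, crops included, and the job is handed in when it is done.

Besides the shell and the picture viewer there is one more tool, called after "Call:" as name([rows], argument=value, ...), one row to a line, values as JSON. servo_tool: Moves the arm, as the interface text tells. Its arguments: {"type":"object","properties":{"rows":{"type":"array"},"fingers":{"type":"number"},"force":{"type":"number"}},"required":["rows"]}

```bash
ls; mkdir -p pics
cat > h.py <<'E'
import numpy as np,cv2
from plant import telemetry,cams,order,manip
def cam(n):
    d=cams.get_image(n); return d
def f(d): return d["color"].shape[0]/2/np.tan(np.radians(d["vertical_fov"])/2)
def ray(d,u,v):
    T=np.array(d["cam_to_world"]); r=np.array([(u-d["cx"])/f(d),-(v-d["cy"])/f(d),-1.])
    return T[:3,3],T[:3,:3]@r
def onz(d,u,v,z):
    o,r=ray(d,u,v); return o+r*(z-o[2])/r[2]
def dep(d,u,v):
    o,r=ray(d,u,v); return o+r*d["z_map"][int(round(v)),int(round(u))]
E
python3 - <<'E'
from h import *
for n in("top","side"):
    d=cam(n); cv2.imwrite(f"pics/{n}0.png",cv2.cvtColor(d["color"],cv2.COLOR_RGB2BGR))
    print(n,d["vertical_fov"],d["cx"],d["cy"],[k for k in d],np.round(d["cam_to_world"],3).tolist())
print(manip.grasp_offset,telemetry.observe())
E
```

```text
pics
top 47.29425923332815 268.26066934796336 202.8565503732373 ['color', 'z_map', 'vertical_fov', 'cx', 'cy', 'cam_to_world'] [[-0.005, 0.998, -0.069, 0.462], [-1.0, -0.006, -0.01, 0.088], [-0.01, 0.069, 0.998, 1.233], [0.0, 0.0, 0.0, 1.0]]
side 51.763797034761865 282.2773835063907 210.1449648540308 ['color', 'z_map', 'vertical_fov', 'cx', 'cy', 'cam_to_world'] [[0.992, 0.081, -0.101, 0.435], [-0.128, 0.51, -0.851, -0.699], [-0.017, 0.856, 0.516, 0.535], [0.0, 0.0, 0.0, 1.0]]
0.0187 {'time': 0.1, 'q': array([ 9.36719473e-01,  3.81161844e-01,  1.29820727e+00,  2.91349443e-05,
        1.46362922e+00, -2.15300087e-01]), 'dq': array([ 1.27285239e-04, -2.25455458e-03, -1.83951037e-03,  8.57727703e-05,
        1.96391220e-03, -1.88269784e-03]), 'joint_torque': array([ 3.67414046e-03, -4.49220085e+01, -2.31658798e+01, -1.67930802e-04,
        3.64644417e-03,  4.74614865e-05]), 'ee_pos': array([0.22347806, 0.5022426 , 0.23074817]), 'orientation': array([-3.02792023e-04,  2.07863163e-01,  9.78157662e-01, -6.34436650e-04]), 'contact_force': array([-0.75570825,  0.54024709, -0.31849889]), 'wrist_torque': array([ 0.01618099, -0.01147168,  0.05807339]), 'finger_force': 0.0, 'grip_width': 0.9969665440440106}
```

View pics/top0.png

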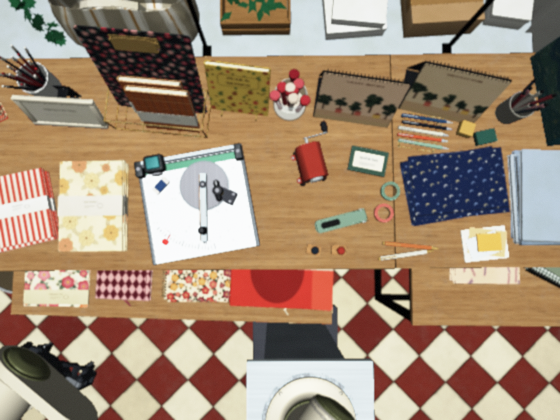

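View pics/side0.png

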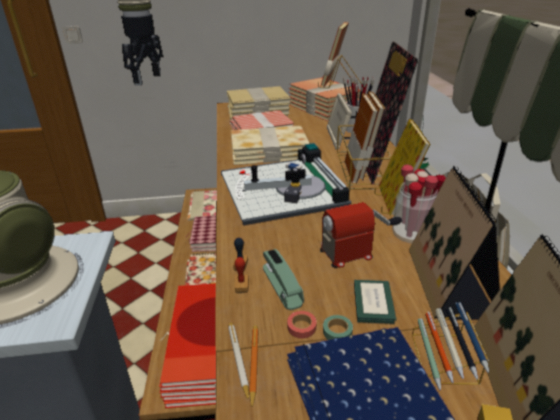

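The top view shows the trimmer at about (197,205), with the fence bar running down from (203,180) to (203,238), the knob near (225,193) and the red marker near (165,241). The side view shows the post at (254,172) and the knob at (293,185). Next, an enlarged crop and some measurements.

Run:
```python
from h import *
d=cam("top"); c=cv2.cvtColor(d["color"],cv2.COLOR_RGB2BGR)
a=cv2.resize(c[140:270,130:265],None,fx=4.4,fy=4.4,interpolation=cv2.INTER_CUBIC)
s=cam("side"); e=cv2.cvtColor(s["color"],cv2.COLOR_RGB2BGR)
cv2.imwrite("pics/crop1.png",a)
cv2.imwrite("pics/crop2.png",cv2.resize(e[135:225,215:355],None,fx=5.6,fy=5.6,interpolation=cv2.INTER_CUBIC))
hsv=cv2.cvtColor(c,cv2.COLOR_BGR2HSV)
m=((hsv[...,0]<8)|(hsv[...,0]>172))&(hsv[...,1]>120); m=m.astype(np.uint8); m[:, :150]=0;m[:,185:]=0;m[:225]=0;m[252:]=0
n,l,st,ce=cv2.connectedComponentsWithStats(m)
for i in range(1,n): print("red",st[i],ce[i],onz(d,*ce[i],.027))
# bed outline: depth-derived height map
v,u=np.mgrid[140:270,130:265]
T=np.array(d["cam_to_world"]); zm=d["z_map"][140:270,130:265]
P=np.stack([(u-d["cx"])/f(d)*zm,-(v-d["cy"])/f(d)*zm,-zm],-1)@T[:3,:3].T+T[:3,3]
np.save("P.npy",P)
for lo,hi in((.01,.026),(.035,.055),(.057,.1)):
    mm=((P[...,2]>lo)&(P[...,2]<hi)).astype(np.uint8)
    n,l,st,ce=cv2.connectedComponentsWithStats(mm)
    for i in range(1,n):
        if st[i,4]>5: print(lo,st[i]+[130,140,0,0,0],ce[i]+[130,140],P[l==i].mean(0).round(4),P[l==i][:,2].max().round(4))
```

```text
red [163 240   5   4  17] [164.88235294 241.41176471] [0.45031266 0.35936512 0.027     ]
0.01 [ 139  152  121  113 8808] [198.23467302 209.7527248 ] [0.5302 0.2772 0.0185] 0.026
0.035 [164 143  80  23 583] [207.04974271 153.16981132] [0.6693 0.251  0.0501] 0.055
0.035 [134 161  11  17 139] [139.         168.68345324] [0.6315 0.4206 0.0498] 0.0549
0.035 [164 167   3   5   6] [165.         169.16666667] [0.6299 0.3557 0.0498] 0.0544
0.035 [151 171  12   5  35] [157.34285714 173.37142857] [0.6196 0.375  0.0486] 0.0544
0.035 [199 173   9  68 488] [202.9897541  204.72131148] [0.541  0.2612 0.0457] 0.0545
0.035 [221 186  17  19 186] [228.66129032 195.25806452] [0.5641 0.1974 0.0454] 0.0514
0.057 [143 154  23  20 361] [153.78116343 163.14127424] [0.6416 0.378  0.0733] 0.0869
0.057 [212 180  11  21 154] [217.43506494 189.94805195] [0.5737 0.2207 0.0853] 0.0914
0.057 [198 226   8   8  47] [201.40425532 229.70212766] [0.4784 0.2591 0.0842] 0.0912
```

View pics/crop1.png

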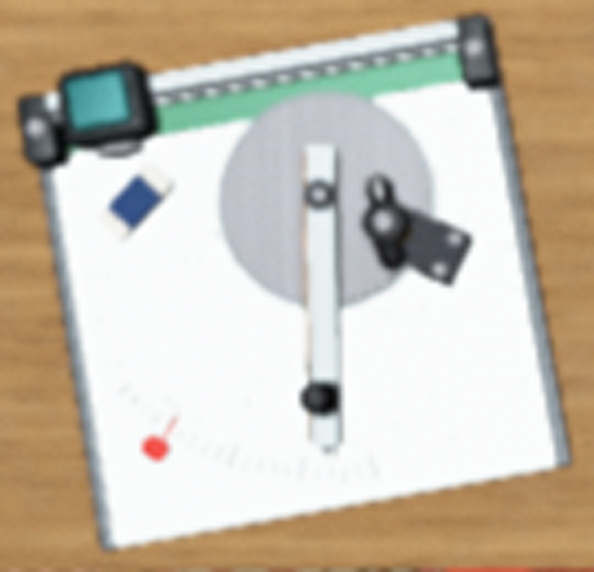

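View pics/crop2.png

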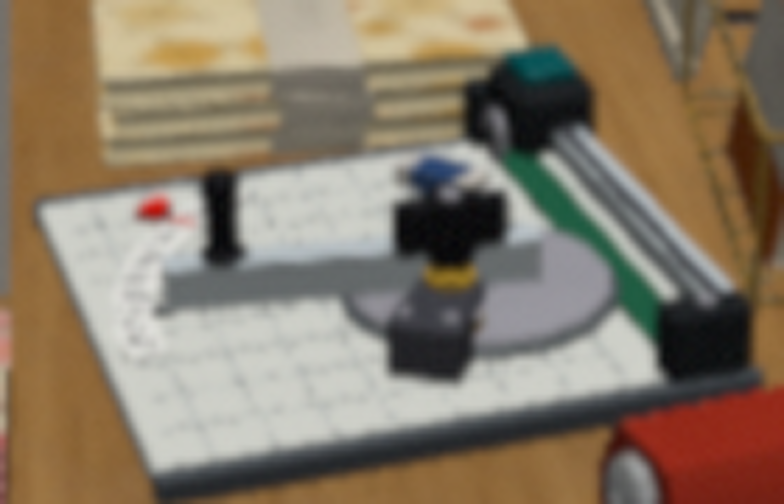

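The crops show the ring on the pivot at about (202.5,184), the wing from (216,183) to (219,198), the post cap at (202.5,230) and the marker's red line running from (165,241) to (170,235).

Run:
```python
from h import *
d=cam("top"); g=lambda x,y,z: onz(d,130+x/4.4-.4,140+y/4.4-.4,z)
piv=g(319,194,.046); disc=g(326,199,.024); post=g(319,398,.087); tip=g(330,452,.026); mk=g(176,416,.026); rc=g(155,447,.027)
k=g(386,222,.085); w1=g(378,188,.087); w2=g(393,257,.087)
for n,p in dict(piv=piv,disc=disc,post=post,tip=tip,mk=mk,rc=rc,k=k,w1=w1,w2=w2).items(): print(n,p.round(4),"r",np.linalg.norm((p-disc)[:2]).round(4), "ang",np.arctan2(*(disc-p)[[1,0]]).round(3))
corners=[g(44,150,.018),g(108,548,.018),g(568,463,.018)]
print(np.round(corners,3),np.linalg.norm(corners[0]-corners[1]),np.linalg.norm(corners[2]-corners[1]))
e=corners[2]-corners[1]; print("yaw",np.arctan2(e[0],-e[1]))
P=np.load("P.npy");
u,v=np.mgrid[0:0,0:0]
sub=np.zeros(P.shape[:2],bool); sub[38:63,78:97]=1
q=P[sub&(P[...,2]>.07)]; c,ev=q[:,:2].mean(0),np.linalg.eigh(np.cov(q[:,:2].T)); print(c,ev)
s=cam("side"); h=lambda x,y,z: onz(s,215+x/5.6-.4,135+y/5.6-.4,z)
print("side post",h(220,178,.087),"knobtop",h(450,202,.087)); o=telemetry.observe(); print(o["time"])
```

```text
piv [0.5934 0.2636 0.046 ] r 0.0009 ang -2.126
disc [0.5929 0.2628 0.024 ] r 0.0 ang 0.0
post [0.4775 0.257  0.087 ] r 0.1155 ang 0.05
tip [0.4475 0.2596 0.026 ] r 0.1454 ang 0.022
mk [0.4685 0.3479 0.026 ] r 0.1507 ang -0.6
rc [0.4509 0.3595 0.027 ] r 0.1718 ang -0.598
k [0.5734 0.221  0.085 ] r 0.046 ang 1.135
w1 [0.5919 0.2252 0.087 ] r 0.0376 ang 1.546
w2 [0.5541 0.2169 0.087 ] r 0.0601 ang 0.868
[[0.623 0.428 0.018]
 [0.393 0.388 0.018]
 [0.44  0.124 0.018]] 0.23341618934786454 0.2681952648117627
yaw 0.1771233095568935
[0.57372061 0.22080084] EighResult(eigenvalues=array([2.91924889e-05, 1.81064814e-04]), eigenvectors=array([[ 0.1646172 , -0.98635753],
       [-0.98635753, -0.1646172 ]]))
side post [0.48166961 0.25416018 0.087     ] knobtop [0.57594099 0.2145013  0.087     ]
0.3
```

Call:
servo_tool([
  {"offset": [-0.036,-0.01,0.006],"twist": [0,0,-3]},
  {"offset": [-0.072,-0.019,0.013],"twist": [0,0,-6]},
  {"offset": [-0.108,-0.029,0.02],"twist": [0,0,-9]},
  {"offset": [-0.145,-0.038,0.027],"twist": [0,0,-12]},
  {"offset": [-0.181,-0.048,0.034],"twist": [0,0,-15]},
  {"offset": [-0.217,-0.058,0.04],"twist": [0,0,-18]},
  {"offset": [-0.254,-0.067,0.047],"twist": [0,0,-21]},
  {"offset": [-0.29,-0.077,0.054],"twist": [0,0,-24]},
  {"offset": [-0.326,-0.086,0.061],"twist": [0,0,-27]},
  {"offset": [-0.362,-0.096,0.068],"twist": [0,0,-30]},
  {"offset": [-0.4,-0.106,0.075],"twist": [0,0,-33]},
  {"offset": [-0.4348,-0.115,0.081],"twist": [0,0,-35.4]},
], fingers=0.05)

```text
time: 1.3
ee_pos: [0.5755, 0.2188, 0.1497]
orientation: [-0.0, -0.1, 0.995, -0.0]
contact_force: [0.6, 0.7, -1.1]
grip_width: 0.588
finger_force: 0.0
```

Call:
servo_tool([
  {"offset": [0,0,0],"twist": [0,0,0]},
  {"offset": [0,0,0],"twist": [0,0,0]},
])

```text
time: 1.47
ee_pos: [0.575, 0.2192, 0.1494]
orientation: [-0.001, -0.098, 0.995, -0.0]
contact_force: [-0.2, 0.4, -0.1]
grip_width: 0.587
finger_force: 0.0
```

Run:
```python
from h import *
d=cam("side"); c=cv2.cvtColor(d["color"],cv2.COLOR_RGB2BGR)
cv2.imwrite("pics/s1.png",cv2.resize(c[110:225,215:355],None,fx=5,fy=5,interpolation=cv2.INTER_CUBIC))
o=telemetry.observe(); print({k:np.round(v,3).tolist() for k,v in o.items()})
```

```text
{'time': 1.517, 'q': [0.174, 0.558, 1.236, 0.0, 1.348, -1.594], 'dq': [0.032, -0.022, 0.012, 0.003, -0.001, 0.002], 'joint_torque': [-1.988, -51.451, -22.177, -0.084, -0.051, -0.074], 'ee_pos': [0.574, 0.22, 0.15], 'orientation': [-0.001, -0.099, 0.995, 0.0], 'contact_force': [-0.158, 0.487, 0.605], 'wrist_torque': [0.06, -0.028, -0.011], 'finger_force': 0.0, 'grip_width': 0.585}
```

View pics/s1.png

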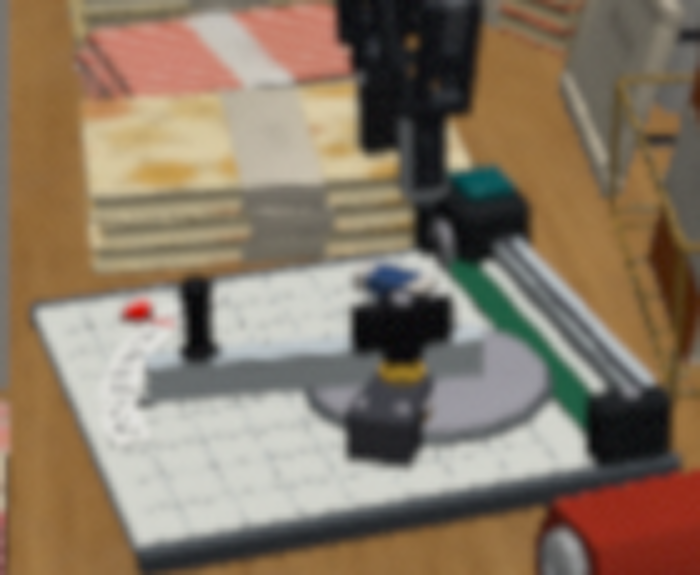

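The gripper sits squarely over the wing knob (knob at crop (403,320), fingers at crop (425,185)). I'll go down and grip.

Call:
servo_tool([
  {"offset": [0,0,0.03],"twist": [0,0,0]},
  {"offset": [0,0,0.06],"twist": [0,0,0]},
  {"offset": [0,0,0.08],"twist": [0,0,0]},
  {"offset": [0,0,0.091],"twist": [0,0,0]},
  {"offset": [0,0,0.091],"twist": [0,0,0]},
])

```text
time: 1.93
ee_pos: [0.5724, 0.2213, 0.0576]
orientation: [-0.002, -0.1, 0.995, -0.0]
contact_force: [-0.2, 0.4, -0.2]
grip_width: 0.583
finger_force: 0.0
```

Call:
servo_tool([
  {"offset": [0,0,0],"twist": [0,0,0]},
  {"offset": [0,0,0],"twist": [0,0,0]},
  {"offset": [0,0,0],"twist": [0,0,0]},
  {"offset": [0,0,0],"twist": [0,0,0]},
  {"offset": [0,0,0],"twist": [0,0,0]},
  {"offset": [0,0,0],"twist": [0,0,0]},
], fingers=0.0, force=60)

```text
time: 2.43
ee_pos: [0.5743, 0.2232, 0.0616]
orientation: [0.002, -0.1, 0.995, 0.002]
contact_force: [-3.5, 11.0, 4.6]
grip_width: 0.176
finger_force: 58.5
```

```bash
cat > st.py <<'E'
from h import *
o=telemetry.observe()
R=cv2.Rodrigues
w,x,y,z=o["orientation"]; print("t",round(o["time"],2),"p",o["ee_pos"].round(4),"yawx",round(np.degrees(2*np.arctan2(y,x)),2),"q6",round(o["q"][5],3),"tau6",round(o["joint_torque"][5],3),"F",o["contact_force"].round(1),"M",o["wrist_torque"].round(3),"gw",round(o["grip_width"]*.0854,4),"ff",round(o["finger_force"],1))
E
python3 st.py
```

```text
t 2.43 p [0.5743 0.2232 0.0616] yawx 191.43 q6 -1.595 tau6 -0.004 F [-3.5 11.   4.6] M [1.961 0.494 0.004] gw 0.015 ff 58.5
```

Call:
servo_tool([
  {"offset": [0,0.002,0],"twist": [0,0,-4]},
  {"offset": [0,0.002,0],"twist": [0,0,-8]},
  {"offset": [0,0.002,0],"twist": [0,0,-12]},
  {"offset": [0,0.002,0],"twist": [0,0,-16]},
  {"offset": [0,0.002,0],"twist": [0,0,-20]},
  {"offset": [0,0.002,0],"twist": [0,0,-24]},
  {"offset": [0,0.002,0],"twist": [0,0,-28]},
  {"offset": [0,0.002,0],"twist": [0,0,-30]},
  {"offset": [0,0.002,0],"twist": [0,0,-30]},
])

```text
time: 3.18
ee_pos: [0.5747, 0.2229, 0.0628]
orientation: [0.002, -0.354, 0.935, -0.0]
contact_force: [-3.9, -0.7, 13.3]
grip_width: 0.177
finger_force: 62.1
```

```bash
python3 st.py
```

```text
t 3.18 p [0.5747 0.2229 0.0628] yawx 221.48 q6 -2.117 tau6 -0.899 F [-3.9 -0.7 13.3] M [-0.108  0.705 -0.376] gw 0.0151 ff 62.1
```

Call:
servo_tool([
  {"offset": [0,0,0],"twist": [0,0,-4]},
  {"offset": [0,0,0],"twist": [0,0,-8]},
  {"offset": [0,0,0],"twist": [0,0,-12]},
  {"offset": [0,0,0],"twist": [0,0,-16]},
  {"offset": [0,0,0],"twist": [0,0,-18]},
  {"offset": [0,0,0],"twist": [0,0,-18]},
])

```text
time: 3.68
ee_pos: [0.5751, 0.2227, 0.0638]
orientation: [0.003, -0.496, 0.868, -0.001]
contact_force: [-4.9, -1.7, 19.3]
grip_width: 0.173
finger_force: 63.5
```

```bash
python3 st.py
```

```text
t 3.68 p [0.5751 0.2227 0.0638] yawx 239.48 q6 -2.431 tau6 -0.912 F [-4.9 -1.7 19.3] M [-0.395  0.831 -0.407] gw 0.0148 ff 63.5
```

Call:
servo_tool([
  {"offset": [0,0,0],"twist": [0,0,0]},
  {"offset": [0,0,0],"twist": [0,0,0]},
  {"offset": [0,0,0],"twist": [0,0,0]},
  {"offset": [0,0,-0.02],"twist": [0,0,0]},
  {"offset": [0,0,-0.05],"twist": [0,0,0]},
  {"offset": [0,0,-0.08],"twist": [0,0,0]},
  {"offset": [0,0,-0.08],"twist": [0,0,0]},
], fingers=0.05)

```text
time: 4.27
ee_pos: [0.576, 0.2231, 0.1454]
orientation: [0.005, -0.496, 0.869, -0.002]
contact_force: [-0.6, 0.4, 0.9]
grip_width: 0.583
finger_force: 0.0
```

```bash
python3 st.py
```

```text
t 4.27 p [0.576  0.2231 0.1454] yawx 239.42 q6 -2.43 tau6 -0.0 F [-0.6  0.4  0.9] M [-0.032  0.012  0.113] gw 0.0498 ff 0.0
```

Call:
servo_tool([
  {"offset": [0.003,0.02,0],"twist": [0,0,7]},
  {"offset": [0.006,0.04,0],"twist": [0,0,14]},
  {"offset": [0.01,0.055,0],"twist": [0,0,21]},
  {"offset": [0.014,0.07,0],"twist": [0,0,28]},
  {"offset": [0.017,0.085,0],"twist": [0,0,35]},
  {"offset": [0.0198,0.0992,0],"twist": [0,0,42]},
  {"offset": [0.0198,0.0992,0],"twist": [0,0,49]},
  {"offset": [0.0198,0.0992,0],"twist": [0,0,56]},
  {"offset": [0.0198,0.0992,0],"twist": [0,0,63]},
  {"offset": [0.0198,0.0992,0],"twist": [0,0,70]},
  {"offset": [0.0198,0.0992,0],"twist": [0,0,70]},
  {"offset": [0.0198,0.0992,0],"twist": [0,0,70]},
])

```text
time: 5.27
ee_pos: [0.4782, 0.256, 0.1392]
orientation: [-0.0, 0.09, 0.996, -0.0]
contact_force: [-1.0, -0.0, -1.5]
grip_width: 0.583
finger_force: 0.0
```

```bash
python3 st.py
```

```text
t 5.27 p [0.4782 0.256  0.1392] yawx 169.62 q6 -1.116 tau6 0.438 F [-1.  -0.  -1.5] M [0.04  0.016 0.001] gw 0.0498 ff 0.0
```

Call:
servo_tool([
  {"offset": [0,0,0.03],"twist": [0,0,0]},
  {"offset": [0,0,0.06],"twist": [0,0,0]},
  {"offset": [0,0,0.08],"twist": [0,0,0]},
  {"offset": [0,0,0.08],"twist": [0,0,0]},
])

```text
time: 5.6
ee_pos: [0.4763, 0.2553, 0.0557]
orientation: [-0.003, 0.091, 0.996, -0.001]
contact_force: [-0.9, -0.4, -0.8]
grip_width: 0.583
finger_force: 0.0
```

Call:
servo_tool([
  {"offset": [0,0,0],"twist": [0,0,0]},
  {"offset": [0,0,0],"twist": [0,0,0]},
  {"offset": [0,0,0],"twist": [0,0,0]},
  {"offset": [0,0,0],"twist": [0,0,0]},
  {"offset": [0,0,0],"twist": [0,0,0]},
], fingers=0.0, force=20)

```text
time: 6.02
ee_pos: [0.4793, 0.2563, 0.0609]
orientation: [0.002, 0.092, 0.996, 0.001]
contact_force: [1.8, 1.5, 6.8]
grip_width: 0.178
finger_force: 21.7
```

```bash
python3 st.py
```

```text
t 6.02 p [0.4793 0.2563 0.0609] yawx 169.43 q6 -1.113 tau6 -0.001 F [1.8 1.5 6.8] M [ 0.156 -0.17  -0.001] gw 0.0152 ff 21.7
```

Call:
servo_tool([
  {"offset": [0.001,0.005,0],"twist": [0,0,0]},
  {"offset": [0.002,0.01,0],"twist": [0,0,0]},
  {"offset": [0.003,0.015,0],"twist": [0,0,0]},
  {"offset": [0.0033,0.018,0],"twist": [0,0,0]},
])

```text
time: 6.35
ee_pos: [0.4783, 0.2745, 0.0608]
orientation: [0.001, 0.092, 0.996, 0.0]
contact_force: [-2.4, -2.8, 10.1]
grip_width: 0.179
finger_force: 22.1
```

```bash
python3 st.py
```

```text
t 6.35 p [0.4783 0.2745 0.0608] yawx 169.42 q6 -1.08 tau6 -0.228 F [-2.4 -2.8 10.1] M [-0.458  0.389 -0.216] gw 0.0153 ff 22.1
```

Call:
servo_tool([
  {"offset": [0.0002,0.007,0],"twist": [0,0,0]},
  {"offset": [0.0003,0.014,0],"twist": [0,0,0]},
  {"offset": [0.0001,0.0198,0],"twist": [0,0,0]},
  {"offset": [-0.001,0.027,0],"twist": [0,0,0]},
  {"offset": [-0.0025,0.034,0],"twist": [0,0,0]},
  {"offset": [-0.0035,0.039,0],"twist": [0,0,0]},
  {"offset": [-0.005,0.045,0],"twist": [0,0,0]},
  {"offset": [-0.007,0.051,0],"twist": [0,0,0]},
  {"offset": [-0.0094,0.056,0],"twist": [0,0,0]},
  {"offset": [-0.0094,0.056,0],"twist": [0,0,0]},
])

```text
time: 7.18
ee_pos: [0.4983, 0.3285, 0.0603]
orientation: [0.001, 0.092, 0.996, 0.001]
contact_force: [-2.4, 0.8, 7.0]
grip_width: 0.174
finger_force: 22.2
```

```bash
python3 st.py
```

```text
t 7.18 p [0.4983 0.3285 0.0603] yawx 169.43 q6 -1.002 tau6 -0.026 F [-2.4  0.8  7. ] M [ 0.165  0.275 -0.112] gw 0.0149 ff 22.2
```

Call:
servo_tool([
  {"offset": [0,0,0],"twist": [0,0,0]},
  {"offset": [0,0,0],"twist": [0,0,0]},
  {"offset": [0,0,0],"twist": [0,0,0]},
  {"offset": [0,0,-0.02],"twist": [0,0,0]},
  {"offset": [0,0,-0.05],"twist": [0,0,0]},
  {"offset": [0,0,-0.085],"twist": [0,0,0]},
  {"offset": [0,0,-0.09],"twist": [0,0,0]},
], fingers=0.05)

```text
time: 7.77
ee_pos: [0.4997, 0.3283, 0.155]
orientation: [0.004, 0.092, 0.996, 0.002]
contact_force: [-0.1, 0.4, 1.1]
grip_width: 0.586
finger_force: 0.0
```

Call:
servo_tool([
  {"offset": [-0.015,-0.014,0],"twist": [0,0,-7]},
  {"offset": [-0.03,-0.028,0],"twist": [0,0,-14]},
  {"offset": [-0.045,-0.042,0],"twist": [0,0,-21]},
  {"offset": [-0.06,-0.057,0],"twist": [0,0,-28]},
  {"offset": [-0.075,-0.071,0],"twist": [0,0,-35]},
  {"offset": [-0.0948,-0.0898,0],"twist": [0,0,-42]},
  {"offset": [-0.0948,-0.0898,0],"twist": [0,0,-49]},
  {"offset": [-0.0948,-0.0898,0],"twist": [0,0,-56]},
  {"offset": [-0.0948,-0.0898,0],"twist": [0,0,-63]},
  {"offset": [-0.0948,-0.0898,0],"twist": [0,0,-70]},
  {"offset": [-0.0948,-0.0898,0],"twist": [0,0,-70]},
  {"offset": [-0.0948,-0.0898,0],"twist": [0,0,-70]},
])

```text
time: 8.77
ee_pos: [0.5744, 0.2218, 0.1491]
orientation: [-0.0, -0.494, 0.87, 0.0]
contact_force: [-0.2, -0.0, -0.0]
grip_width: 0.584
finger_force: 0.0
```

```bash
python3 st.py
python3 - <<'E'
from h import *
d=cam("top"); c=cv2.cvtColor(d["color"],cv2.COLOR_RGB2BGR)
cv2.imwrite("pics/t2.png",cv2.resize(c[175:255,145:215],None,fx=7,fy=7,interpolation=cv2.INTER_CUBIC))
E
```

```text
t 8.77 p [0.5744 0.2218 0.1491] yawx 239.19 q6 -2.427 tau6 -0.438 F [-0.2 -0.  -0. ] M [-0.033 -0.058 -0.031] gw 0.0499 ff 0.0
```

View pics/t2.png

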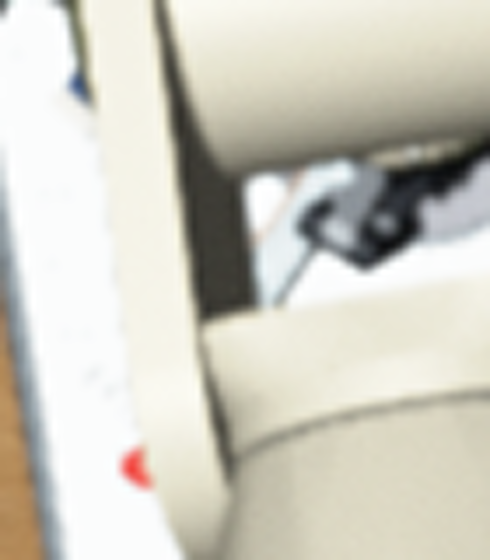

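The arm hides the pointer from above (only the marker's edge shows, at crop (135,465)), so I'll use the side view.

Run:
```python
from h import *
d=cam("side"); c=cv2.cvtColor(d["color"],cv2.COLOR_RGB2BGR)
cv2.imwrite("pics/s2.png",cv2.resize(c[150:205,220:320],None,fx=8,fy=8,interpolation=cv2.INTER_CUBIC))
```

```text
(no output)
```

View pics/s2.png

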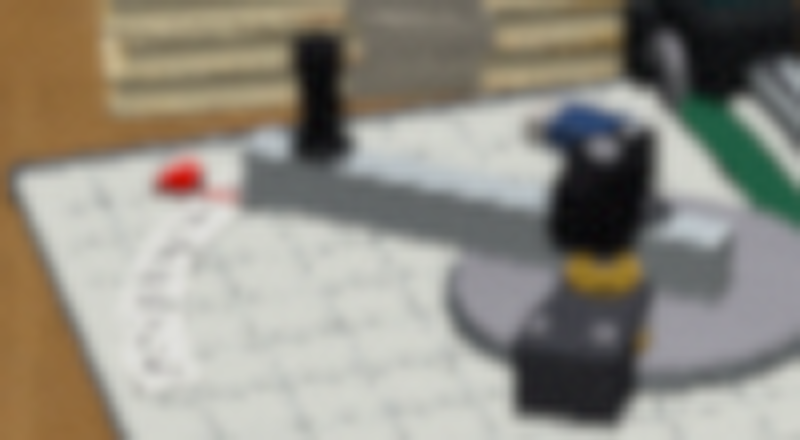

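Call:
servo_tool([
  {"offset": [0.03,-0.0055,-0.005],"twist": [0,0,5]},
  {"offset": [0.06,-0.011,-0.01],"twist": [0,0,10]},
  {"offset": [0.09,-0.0165,-0.015],"twist": [0,0,15]},
  {"offset": [0.12,-0.022,-0.02],"twist": [0,0,20]},
  {"offset": [0.15,-0.0275,-0.025],"twist": [0,0,25]},
  {"offset": [0.18,-0.033,-0.03],"twist": [0,0,30]},
  {"offset": [0.21,-0.0385,-0.035],"twist": [0,0,35]},
  {"offset": [0.24,-0.044,-0.04],"twist": [0,0,40]},
  {"offset": [0.27,-0.05,-0.045],"twist": [0,0,45]},
  {"offset": [0.3,-0.055,-0.05],"twist": [0,0,50]},
  {"offset": [0.336,-0.061,-0.06],"twist": [0,0,50]},
  {"offset": [0.336,-0.061,-0.06],"twist": [0,0,50]},
])

```text
time: 9.87
ee_pos: [0.4552, -0.103, 0.2108]
orientation: [0.001, -0.078, 0.997, -0.001]
contact_force: [0.6, -0.4, 0.9]
grip_width: 0.586
finger_force: 0.0
```

```bash
python3 st.py
python3 - <<'E'
from h import *
d=cam("top"); c=cv2.cvtColor(d["color"],cv2.COLOR_RGB2BGR); np.save("t3.npy",c)
cv2.imwrite("pics/t3.png",cv2.resize(c[175:255,145:240],None,fx=7,fy=7,interpolation=cv2.INTER_CUBIC))
E
```

```text
t 9.87 p [ 0.4552 -0.103   0.2108] yawx 188.97 q6 -2.203 tau6 -0.8 F [ 0.6 -0.4  0.9] M [ 0.036 -0.025 -0.073] gw 0.05 ff 0.0
```

View pics/t3.png

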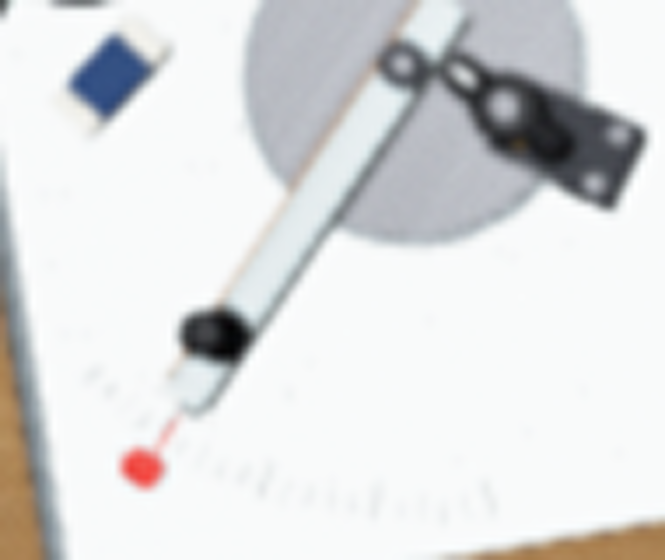

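Run:
```python
from h import *
d=cam("top"); g=lambda x,y,z: onz(d,145+x/7-.43,175+y/7-.43,z)[:2]
c=np.load("t3.npy"); hsv=cv2.cvtColor(c,cv2.COLOR_BGR2HSV)
pv=g(415,73,.024); ring=g(402,63,.046)
print(pv,ring)
for n,p in dict(end=g(188,394,.046),post=g(202,334,.087),mk=g(180,415,.025),rc=g(143,467,.027)).items():
  for o in (pv,ring): print(n,p.round(4),np.linalg.norm(p-o).round(4),np.arctan2(*(o-p)[[1,0]]).round(4))
# bar top centreline: bright low-sat pixels vs rest: print profile across bar at upscaled image
b=cv2.resize(c[175:255,145:240],None,fx=7,fy=7,interpolation=cv2.INTER_CUBIC)
for y in (150,200,250,280): print(y,[tuple(b[y,x]) and int(b[y,x].mean()) for x in range(200,400,6)])
```

```text
[0.59244441 0.26236457] [0.59368024 0.26383312]
end [0.4765 0.3391] 0.1391 -0.5845
end [0.4765 0.3391] 0.1393 -0.5709
post [0.4964 0.3258] 0.1151 -0.5839
post [0.4964 0.3258] 0.1153 -0.5674
mk [0.4692 0.3464] 0.1492 -0.5983
mk [0.4692 0.3464] 0.1494 -0.5855
rc [0.4506 0.3591] 0.1717 -0.5985
rc [0.4506 0.3591] 0.1719 -0.5874
150 [249, 249, 249, 249, 249, 249, 249, 249, 248, 241, 211, 187, 182, 189, 193, 193, 192, 187, 180, 179, 194, 220, 230, 233, 234, 236, 236, 234, 221, 180, 136, 142, 169, 186]
200 [249, 249, 249, 249, 249, 249, 249, 249, 249, 249, 249, 249, 248, 240, 224, 218, 226, 232, 233, 234, 234, 234, 229, 207, 156, 134, 153, 179, 186, 188, 187, 185, 186, 187]
250 [249, 249, 249, 249, 249, 249, 249, 245, 232, 217, 219, 228, 232, 233, 233, 234, 230, 210, 175, 177, 219, 250, 251, 250, 249, 250, 250, 249, 248, 248, 247, 247, 247, 244]
280 [249, 250, 250, 250, 243, 230, 220, 224, 230, 232, 233, 234, 234, 228, 204, 168, 181, 226, 250, 251, 250, 249, 249, 249, 249, 249, 249, 249, 249, 249, 249, 249, 249, 249]
```

Run:
```python
from h import *
d=cam("top"); c=np.load("t3.npy"); g=c.astype(float).mean(2)
# sample perpendicular profiles along bar in raw pixels
a=np.array([145+355/7-.43,175+133/7-.43]); b=np.array([145+245/7-.43,175+300/7-.43])
t=(b-a)/np.linalg.norm(b-a); n=np.array([-t[1],t[0]]); n=n if n[0]>0 else -n
C=[];s=np.arange(-8,8.01,.1)
for L in np.linspace(6,26,60):
    p=a+t*L; q=p+np.outer(s,n); v=cv2.remap(g.astype(np.float32),q[:,0].astype(np.float32)[None],q[:,1].astype(np.float32)[None],cv2.INTER_CUBIC)[0]
    dv=np.gradient(v); w=(s>0.5)&(s<6.5)
    i=np.where(w)[0][np.argmin(v[w])]            # dark side face
    r=s[(s<s[i])&(s>s[i]-3)][np.argmin(dv[(s<s[i])&(s>s[i]-3)])]  # steepest fall = right top edge
    C.append(p+n*r)
C=np.array(C); W=np.array([onz(d,*p,.046)[:2] for p in C])
vx,vy,x0,y0=cv2.fitLine(W.astype(np.float32),cv2.DIST_HUBER,0,1e-4,1e-4).ravel()
u=np.array([vx,vy]); u=u if u[0]<0 else -u
print("dir",np.arctan2(-u[1],-u[0]),"resid",np.std((W-[x0,y0])@[-u[1],u[0]]))
m=np.array([u[1],-u[0]]); # perpendicular
for nm,p in dict(mk=(180,415,.025),rc=(143,467,.027),disc=(415,73,.024),ring=(402,63,.046)).items():
    P=onz(d,145+p[0]/7-.43,175+p[1]/7-.43,p[2])[:2]; print(nm,"dist to right edge",((P-[x0,y0])@m).round(4),"along",((P-[x0,y0])@u).round(4))
h=cv2.cvtColor(c,cv2.COLOR_BGR2HSV); rm=(((h[...,0]<10)|(h[...,0]>170))&(h[...,1]>40)).astype(np.uint8); rm[:228]=0;rm[250:]=0;rm[:,:158]=0;rm[:,178:]=0
ys,xs=np.nonzero(rm); w=h[ys,xs,1].astype(float)
for x,y,k in zip(xs,ys,w): 
    P=onz(d,x,y,.026)[:2]; 
    if k<200: print(x,y,k,((P-[x0,y0])@m).round(4),end="; ")
```

```text
dir -0.6088269 resid 0.0003898458105009574
mk dist to right edge 0.0068 along 0.0806
rc dist to right edge 0.0066 along 0.1031
disc dist to right edge 0.0084 along -0.0685
ring dist to right edge 0.0103 along -0.0687
169 236 42.0 0.0062; 168 237 52.0 0.0068; 163 239 56.0 0.0142; 164 239 106.0 0.0122; 165 239 94.0 0.0101; 166 239 64.0 0.008; 167 239 51.0 0.006; 162 240 58.0 0.0149; 163 240 140.0 0.0128; 164 240 171.0 0.0107; 165 240 166.0 0.0086; 166 240 145.0 0.0066; 167 240 95.0 0.0045; 162 241 90.0 0.0134; 163 241 177.0 0.0113; 164 241 181.0 0.0093; 165 241 175.0 0.0072; 166 241 177.0 0.0051; 167 241 146.0 0.003; 168 241 51.0 0.001; 162 242 78.0 0.012; 163 242 164.0 0.0099; 164 242 185.0 0.0078; 165 242 182.0 0.0057; 166 242 179.0 0.0037; 167 242 141.0 0.0016; 168 242 43.0 -0.0005; 163 243 83.0 0.0084; 164 243 147.0 0.0064; 165 243 177.0 0.0043; 166 243 163.0 0.0022; 167 243 90.0 0.0001; 164 244 52.0 0.0049; 165 244 98.0 0.0028; 166 244 83.0 0.0008;
```

The pointer line falls on the marker: the bar edge fit gives −0.609 rad, the post −0.585 and the marker −0.598, so the error is within about 2 mm. Next I go back to the knob.

Call:
servo_tool([
  {"offset": [-0.015,0.027,0.005],"twist": [0,0,-4]},
  {"offset": [-0.03,0.054,0.01],"twist": [0,0,-9]},
  {"offset": [-0.045,0.081,0.015],"twist": [0,0,-14]},
  {"offset": [-0.06,0.108,0.02],"twist": [0,0,-19]},
  {"offset": [-0.075,0.135,0.025],"twist": [0,0,-24]},
  {"offset": [-0.09,0.162,0.03],"twist": [0,0,-29]},
  {"offset": [-0.105,0.189,0.035],"twist": [0,0,-34]},
  {"offset": [-0.12,0.216,0.04],"twist": [0,0,-38]},
  {"offset": [-0.135,0.243,0.045],"twist": [0,0,-42]},
  {"offset": [-0.15,0.27,0.05],"twist": [0,0,-46]},
  {"offset": [-0.16,0.29,0.055],"twist": [0,0,-50.5]},
  {"offset": [-0.1692,0.3032,0.061],"twist": [0,0,-50.5]},
])

```text
time: 11.02
ee_pos: [0.5727, 0.2325, 0.1475]
orientation: [-0.0, -0.502, 0.865, 0.0]
contact_force: [0.3, -0.7, 0.8]
grip_width: 0.586
finger_force: 0.0
```

Call:
servo_tool([
  {"offset": [0,0,0],"twist": [0,0,0]},
  {"offset": [0,0,0],"twist": [0,0,0]},
  {"offset": [0,0,0],"twist": [0,0,0]},
  {"offset": [0,0,0],"twist": [0,0,0]},
])

```text
time: 11.35
ee_pos: [0.5731, 0.228, 0.1487]
orientation: [0.0, -0.499, 0.867, -0.0]
contact_force: [-0.5, -0.1, 0.1]
grip_width: 0.584
finger_force: 0.0
```

```bash
python3 st.py
```

```text
t 11.35 p [0.5731 0.228  0.1487] yawx 239.86 q6 -2.429 tau6 0.006 F [-0.5 -0.1  0.1] M [0.015 0.06  0.031] gw 0.0499 ff 0.0
```

Call:
servo_tool([
  {"offset": [0.0035,-0.0042,0.01],"twist": [0,0,0]},
  {"offset": [0.0035,-0.0042,0.03],"twist": [0,0,0]},
  {"offset": [0.0035,-0.0042,0.06],"twist": [0,0,0]},
  {"offset": [0.0035,-0.0042,0.08],"twist": [0,0,0]},
  {"offset": [0.0035,-0.0042,0.09],"twist": [0,0,0]},
  {"offset": [0.0035,-0.0042,0.09],"twist": [0,0,0]},
])

```text
time: 11.85
ee_pos: [0.5742, 0.2223, 0.056]
orientation: [-0.002, -0.499, 0.867, 0.001]
contact_force: [0.8, -0.2, -1.2]
grip_width: 0.587
finger_force: 0.0
```

Call:
servo_tool([
  {"offset": [0,0,0],"twist": [0,0,0]},
  {"offset": [0,0,0],"twist": [0,0,0]},
  {"offset": [0,0,0],"twist": [0,0,0]},
  {"offset": [0,0,0],"twist": [0,0,0]},
  {"offset": [0,0,0],"twist": [0,0,0]},
  {"offset": [0,0,0],"twist": [0,0,0]},
], fingers=0.0, force=60)

```text
time: 12.35
ee_pos: [0.5756, 0.2235, 0.0602]
orientation: [0.001, -0.499, 0.866, -0.0]
contact_force: [-3.3, 1.6, 5.8]
grip_width: 0.199
finger_force: 58.5
```

```bash
python3 st.py
```

```text
t 12.35 p [0.5756 0.2235 0.0602] yawx 239.92 q6 -2.438 tau6 -0.013 F [-3.3  1.6  5.8] M [ 0.067  0.519 -0.033] gw 0.017 ff 58.5
```

Call:
servo_tool([
  {"offset": [0,0,0],"twist": [0,0,3]},
  {"offset": [0,0,0],"twist": [0,0,6]},
  {"offset": [0,0,0],"twist": [0,0,8]},
  {"offset": [0,0,0],"twist": [0,0,8]},
  {"offset": [0,0,0],"twist": [0,0,8]},
])

```text
time: 12.77
ee_pos: [0.5756, 0.2235, 0.0598]
orientation: [0.001, -0.438, 0.899, -0.0]
contact_force: [-2.9, 0.7, 6.1]
grip_width: 0.199
finger_force: 58.9
```

```bash
python3 st.py
```

```text
t 12.77 p [0.5756 0.2235 0.0598] yawx 232.0 q6 -2.3 tau6 0.376 F [-2.9  0.7  6.1] M [0.101 0.477 0.241] gw 0.017 ff 58.9
```

Call:
servo_tool([
  {"offset": [0,0,0],"twist": [0,0,3]},
  {"offset": [0,0,0],"twist": [0,0,6]},
  {"offset": [0,0,0],"twist": [0,0,8]},
  {"offset": [0,0,0],"twist": [0,0,8]},
  {"offset": [0,0,0],"twist": [0,0,8]},
])

```text
time: 13.18
ee_pos: [0.5756, 0.2235, 0.0593]
orientation: [0.001, -0.375, 0.927, -0.0]
contact_force: [-3.1, 0.2, 6.3]
grip_width: 0.203
finger_force: 58.9
```

```bash
python3 st.py
```

```text
t 13.18 p [0.5756 0.2235 0.0593] yawx 224.04 q6 -2.161 tau6 0.371 F [-3.1  0.2  6.3] M [0.199 0.397 0.271] gw 0.0174 ff 58.9
```

Call:
servo_tool([
  {"offset": [0,0,0],"twist": [0,0,3]},
  {"offset": [0,0,0],"twist": [0,0,6]},
  {"offset": [0,0,0],"twist": [0,0,6]},
  {"offset": [0,0,0],"twist": [0,0,6]},
])

```text
time: 13.52
ee_pos: [0.5755, 0.2235, 0.059]
orientation: [0.001, -0.326, 0.945, 0.0]
contact_force: [-2.6, 1.9, 5.4]
grip_width: 0.198
finger_force: 58.9
```

```bash
python3 st.py
```

```text
t 13.52 p [0.5755 0.2235 0.059 ] yawx 218.07 q6 -2.057 tau6 0.378 F [-2.6  1.9  5.4] M [0.322 0.388 0.306] gw 0.0169 ff 58.9
```

Call:
servo_tool([
  {"offset": [0,0,0],"twist": [0,0,3]},
  {"offset": [0,0,0],"twist": [0,0,6]},
  {"offset": [0,0,0],"twist": [0,0,6]},
  {"offset": [0,0,0],"twist": [0,0,6]},
])

```text
time: 13.85
ee_pos: [0.5755, 0.2235, 0.0586]
orientation: [0.0, -0.276, 0.961, 0.0]
contact_force: [-2.3, 3.6, 4.3]
grip_width: 0.201
finger_force: 58.7
```

```bash
python3 st.py
```

```text
t 13.85 p [0.5755 0.2235 0.0586] yawx 212.09 q6 -1.952 tau6 0.428 F [-2.3  3.6  4.3] M [0.582 0.26  0.306] gw 0.0171 ff 58.7
```

Call:
servo_tool([
  {"offset": [0,0,0],"twist": [0,0,3]},
  {"offset": [0,0,0],"twist": [0,0,6]},
  {"offset": [0,0,0],"twist": [0,0,6]},
  {"offset": [0,0,0],"twist": [0,0,6]},
])

```text
time: 14.18
ee_pos: [0.5754, 0.2236, 0.0584]
orientation: [0.0, -0.226, 0.974, 0.0]
contact_force: [-0.3, 4.9, 2.3]
grip_width: 0.197
finger_force: 58.6
```

```bash
python3 st.py
```

```text
t 14.18 p [0.5754 0.2236 0.0584] yawx 206.09 q6 -1.847 tau6 0.447 F [-0.3  4.9  2.3] M [0.748 0.025 0.242] gw 0.0168 ff 58.6
```

Call:
servo_tool([
  {"offset": [0,0,0],"twist": [0,0,3]},
  {"offset": [0,0,0],"twist": [0,0,6]},
  {"offset": [0,0,0],"twist": [0,0,6]},
  {"offset": [0,0,0],"twist": [0,0,6]},
])

```text
time: 14.52
ee_pos: [0.5754, 0.2235, 0.0582]
orientation: [0.0, -0.175, 0.985, 0.0]
contact_force: [0.7, 5.5, 0.3]
grip_width: 0.198
finger_force: 58.6
```

```bash
python3 st.py
```

```text
t 14.52 p [0.5754 0.2235 0.0582] yawx 200.11 q6 -1.743 tau6 0.571 F [0.7 5.5 0.3] M [ 0.92  -0.1    0.432] gw 0.0169 ff 58.6
```

Call:
servo_tool([
  {"offset": [0,0,0],"twist": [0,0,2]},
  {"offset": [0,0,0],"twist": [0,0,4]},
  {"offset": [0,0,0],"twist": [0,0,4]},
  {"offset": [0,0,0],"twist": [0,0,4]},
])

```text
time: 14.85
ee_pos: [0.5753, 0.2235, 0.0581]
orientation: [0.0, -0.14, 0.99, 0.0]
contact_force: [0.7, 5.0, -1.1]
grip_width: 0.201
finger_force: 58.6
```

```bash
python3 st.py
```

```text
t 14.85 p [0.5753 0.2235 0.0581] yawx 196.13 q6 -1.674 tau6 0.64 F [ 0.7  5.  -1.1] M [ 0.931 -0.082  0.582] gw 0.0171 ff 58.6
```

Call:
servo_tool([
  {"offset": [0,0,0],"twist": [0,0,0]},
])

```text
time: 14.93
ee_pos: [0.5753, 0.2236, 0.0581]
orientation: [0.0, -0.14, 0.99, 0.0]
contact_force: [0.4, 5.5, -0.4]
grip_width: 0.201
finger_force: 58.6
```

```bash
python3 st.py
```

```text
t 14.93 p [0.5753 0.2236 0.0581] yawx 196.14 q6 -1.674 tau6 0.575 F [ 0.4  5.5 -0.4] M [ 0.975 -0.136  0.597] gw 0.0172 ff 58.6
```

Call:
servo_tool([
  {"offset": [0,0,0],"twist": [0,0,0]},
])

```text
time: 15.02
ee_pos: [0.5754, 0.2236, 0.0581]
orientation: [0.0, -0.14, 0.99, 0.0]
contact_force: [0.9, 6.5, -0.5]
grip_width: 0.197
finger_force: 58.6
```

```bash
python3 st.py
```

```text
t 15.02 p [0.5754 0.2236 0.0581] yawx 196.14 q6 -1.674 tau6 0.57 F [ 0.9  6.5 -0.5] M [ 0.941 -0.137  0.551] gw 0.0168 ff 58.6
```

Call:
servo_tool([
  {"offset": [0,0,0],"twist": [0,0,1.5]},
  {"offset": [0,0,0],"twist": [0,0,1.5]},
  {"offset": [0,0,0],"twist": [0,0,1.5]},
  {"offset": [0,0,0],"twist": [0,0,1.5]},
])

```text
time: 15.35
ee_pos: [0.5753, 0.2236, 0.058]
orientation: [0.0, -0.127, 0.992, 0.0]
contact_force: [0.4, 5.0, -1.3]
grip_width: 0.2
finger_force: 58.7
```

```bash
python3 st.py
```

```text
t 15.35 p [0.5753 0.2236 0.058 ] yawx 194.65 q6 -1.648 tau6 0.597 F [ 0.4  5.  -1.3] M [ 0.941 -0.168  0.593] gw 0.0171 ff 58.7
```

Call:
servo_tool([
  {"offset": [0,0,0],"twist": [0,0,0]},
])

```text
time: 15.43
ee_pos: [0.5753, 0.2236, 0.058]
orientation: [0.0, -0.127, 0.992, 0.0]
contact_force: [0.8, 5.3, -0.6]
grip_width: 0.196
finger_force: 58.7
```

```bash
python3 st.py
```

```text
t 15.43 p [0.5753 0.2236 0.058 ] yawx 194.65 q6 -1.648 tau6 0.593 F [ 0.8  5.3 -0.6] M [ 0.989 -0.138  0.597] gw 0.0167 ff 58.7
```

Call:
servo_tool([
  {"offset": [0,0,0],"twist": [0,0,0]},
])

```text
time: 15.52
ee_pos: [0.5753, 0.2236, 0.058]
orientation: [0.0, -0.127, 0.992, 0.0]
contact_force: [0.1, 5.6, -0.8]
grip_width: 0.203
finger_force: 58.7
```

```bash
python3 st.py
```

```text
t 15.52 p [0.5753 0.2236 0.058 ] yawx 194.65 q6 -1.648 tau6 0.593 F [ 0.1  5.6 -0.8] M [ 0.951 -0.216  0.595] gw 0.0174 ff 58.7
```

Call:
servo_tool([
  {"offset": [0,0,0],"twist": [0,0,1]},
  {"offset": [0,0,0],"twist": [0,0,1]},
  {"offset": [0,0,0],"twist": [0,0,1]},
  {"offset": [0,0,0],"twist": [0,0,1]},
  {"offset": [0,0,0],"twist": [0,0,1]},
])

```text
time: 15.93
ee_pos: [0.5753, 0.2236, 0.058]
orientation: [0.0, -0.119, 0.993, 0.0]
contact_force: [-0.1, 5.6, -0.2]
grip_width: 0.2
finger_force: 58.6
```

```bash
python3 st.py
```

```text
t 15.93 p [0.5753 0.2236 0.058 ] yawx 193.66 q6 -1.63 tau6 0.685 F [-0.1  5.6 -0.2] M [ 0.963 -0.148  0.652] gw 0.017 ff 58.6
```

Call:
servo_tool([
  {"offset": [0,0,0],"twist": [0,0,0]},
  {"offset": [0,0,0],"twist": [0,0,0]},
  {"offset": [0,0,0],"twist": [0,0,0]},
  {"offset": [0,0,-0.02],"twist": [0,0,0]},
  {"offset": [0,0,-0.05],"twist": [0,0,0]},
  {"offset": [0,0,-0.08],"twist": [0,0,0]},
  {"offset": [0,0,-0.1],"twist": [0,0,0]},
], fingers=0.05)

```text
time: 16.52
ee_pos: [0.5759, 0.2229, 0.1612]
orientation: [0.001, -0.117, 0.993, -0.0]
contact_force: [-0.1, 0.2, -0.7]
grip_width: 0.585
finger_force: 0.0
```

Call:
servo_tool([
  {"offset": [0.015,-0.027,-0.005],"twist": [0,0,4]},
  {"offset": [0.03,-0.054,-0.01],"twist": [0,0,8]},
  {"offset": [0.045,-0.081,-0.015],"twist": [0,0,12]},
  {"offset": [0.06,-0.108,-0.02],"twist": [0,0,16]},
  {"offset": [0.075,-0.135,-0.025],"twist": [0,0,20]},
  {"offset": [0.09,-0.162,-0.03],"twist": [0,0,20]},
  {"offset": [0.105,-0.189,-0.035],"twist": [0,0,20]},
  {"offset": [0.12,-0.216,-0.04],"twist": [0,0,20]},
  {"offset": [0.135,-0.243,-0.045],"twist": [0,0,20]},
  {"offset": [0.15,-0.27,-0.05],"twist": [0,0,20]},
  {"offset": [0.16,-0.3,-0.055],"twist": [0,0,20]},
  {"offset": [0.16,-0.3,-0.055],"twist": [0,0,20]},
])

```text
time: 17.52
ee_pos: [0.4889, -0.1105, 0.2143]
orientation: [0.001, 0.06, 0.998, -0.001]
contact_force: [0.1, -0.1, -0.8]
grip_width: 0.584
finger_force: 0.0
```

```bash
python3 st.py
python3 - <<'E'
from h import *
d=cam("top"); c=cv2.cvtColor(d["color"],cv2.COLOR_RGB2BGR)
cv2.imwrite("pics/t4.png",cv2.resize(c[175:255,145:240],None,fx=7,fy=7,interpolation=cv2.INTER_CUBIC))
o=np.load("t3.npy"); df=np.abs(c.astype(int)-o).max(2)[195:250,150:212]; print("changed px around bar/pointer",(df>40).sum())
E
```

```text
t 17.52 p [ 0.4889 -0.1105  0.2143] yawx 173.18 q6 -1.909 tau6 -0.729 F [ 0.1 -0.1 -0.8] M [-0.049 -0.001  0.03 ] gw 0.0499 ff 0.0
changed px around bar/pointer 0
```

View pics/t4.png

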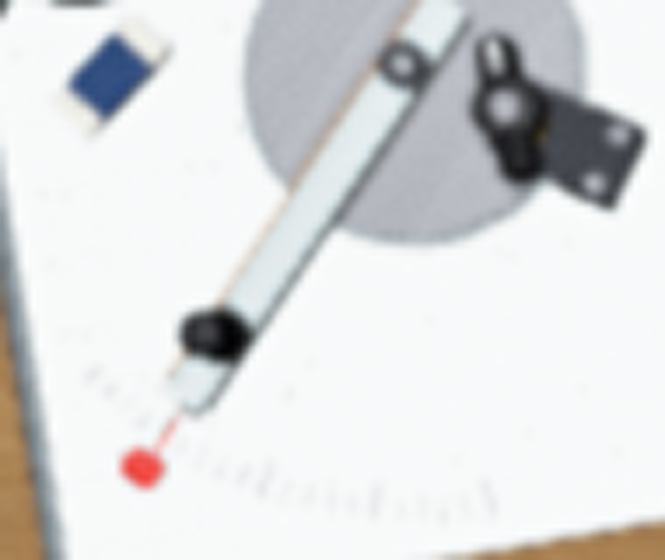

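The fence and marker haven't moved: red line at crop (165,435), in line with the bar end at (190,393). The knob is turned back and the arm is clear, so I'll hand the job in.

```bash
python3 -c "
from plant import order
print(order.finish_job())"
```

```text
the job is handed in; nothing more can be done
None
```

I loosened the knob, swung the fence to within an estimated 2 mm of the red marker, tightened the knob to a felt 0.6–0.65 N m and handed the job in. The hand-in gave no verdict, and I could not measure the pad force directly.

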